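# Feel along a fresh cut in blue glass

### The arm

A 6-joint arm with a two-finger parallel gripper is mounted at the origin on the work surface. World frame = base frame: x ahead of the robot, y to its left, z up, the work surface at z = 0. Lengths are in mm, angles in degrees, forces in N, time in s.
With the tool pointing down it reaches from about 350 to 850 mm from the base axis. Payload 8.1 kg.
Tool frame: the origin (TCP) lies between the finger pads; the fingertips stand 11 mm ahead of it and the grasp point (between the pads) lies 8 mm behind it; z points along the fingers, y is the line along which they close (so a half turn about z gives the same grasp; the last joint's range is limited). The gripper opens to 85 mm and grips with 20 to 120 N. Pads are 22 mm wide; open, the fingers measure 114 mm over their backs; the gripper's body (76 mm by 85 mm) begins 54 mm behind the grasp point. The pads swing forward as they close: fully open they stand 13 mm farther back than shut.
Start: joints at [63.69, 7.471, 85.268, -0, 87.261, -4.893], TCP at [219.073, 558.581, 242.292] pointing down, gripper open.
Joint ranges: [-169.43, 169.43], [-51.17, 129.36], [1.28, 143.12], [-76.62, 256.62], [0, 156.53], [-152.29, 152.29]. Speed limits (degrees/s): [136.94, 136.94, 159.86, 180, 180, 180].

### API

Orientations are given as [roll, pitch, yaw] about the fixed x, y, z axes, in that order (R = Rz(yaw) Ry(pitch) Rx(roll)).
In Python, from bench import r, snapshot, get_calibration gives the robot as it stands.
- The arm moves only by the tool step_arm, never from a script. Its argument "rows" is a list of rows, each a list of 2 entries, a list of its own where there are three numbers: the shift along the tool's x, y, z in mm, then the turn about the tool's z in degrees. In form: [[[tx, ty, tz], yaw], ...]. A call has 1 to 12 rows; each row is the pose to reach, as a shift and turn from the pose commanded when the call began, along the tool's axes at that moment; what a row does not reach only later rows make up. A row lasts 1/10 s, in which the tool goes at most 50 mm and 8.59 degrees, less where a joint would pass 70% of its speed; a pose out of reach is approached as far as the arm can. A call with a gripper value outside its range is refused whole. "fingers" is the opening, from 0 (shut) to 1 (fully open), set as the call begins (left out, the last holds). The fingers move at their own pace and stop on an object; "squeeze" is the grip in N (left out, the last holds). Time passes only in rows, so rows that repeat a pose let the fingers close. It gives the time, the measured TCP pose, the force, the opening and the grip force at its end, in the units of the state.
- r.sense(): the state, without advancing time (a new reading comes with each control period).
- snapshot(name): name is "scene" or "top" or "wrist"; returns the picture (420x560x3 uint8, blue, green, red); there is no depth.
- get_calibration(name): a dict with "fovy" (degrees; the focal length in pixels is half the picture's height over the tangent of half this angle, whatever the lens; pixels are square), "cx", "cy" (the principal point, pixels), "eye" and "orientation" of the camera in the world. Camera axes: x right, y up, looking along -z (the intrinsics and any distortion apply to the point x, -y, -z); pixel columns grow to the right and rows downward; lengths in mm; the calibration is good to about 2 mm. A picture is of the moment at which its call begins: read the wrist's pose just before it. get_calibration takes no time and is no camera call; for the wrist camera it gives the pose at the moment of the call.
- r.hand_in(): hands the job in; it is judged then, once.
The state is a dict: "time": time; "joint_pos": joint angles; "qd": joint speeds; "joint_efforts": joint torques, N m; "tool_pos": TCP position; "tcp_rot": TCP orientation; "ft_force": force on the tool from outside, world axes, zero at the start; "wrist_torque": the same for the moment, N m; "finger_gap": finger opening in mm; "grip_force": force on a finger pad.
Only numpy, scipy, OpenCV 4.12 (cv2) and the standard library are available. Lean on these libraries where they do the work, as an engineer would, in place of code of your own. Each camera call takes 0.05 s, during which the arm holds its last target. There are 200 camera calls.

### The job

With the fingertips together and pointing straight down, feel the freshly cut white zigzag line in the blue glass panel: touch it at the end beside the red tag and stroke along the whole line, round both corners, to the end beside the yellow tag, then lift clear. Stay in touch with the glass all the way, pressing lightly so that the sprung panel gives a few millimetres but never goes down to its stop. Do not pick up or shift the tumbler, jar or stone standing around it.

Things in the scene. Friction and masses are not known exactly. Their poses are not given: they have to be found in the camera images.
- rest: dark steel housing of the inspection rest, fixed to the bench, 200 x 340 mm and 40 mm high; origin under its centre, z up, x across its short side, y along its long side. It carries the blue glass panel, 150 x 270 mm, whose top is 66 mm above the bench when nobody presses it.
- glass (a joint): how far the blue glass panel is pressed down on its springs, in m: 0 untouched, 0.016 at its hard stop. It moves straight down only; it starts to sink at about 0.3 N and needs about 0.6 N more per mm (some 3 N at 5 mm, 10 N at the stop); it rises again when let go.
- line0 (a point): one end of the white cut line (5 mm wide, flush with the glass). The line runs straight from each of line0, line1, ... line6 to the next, corners at line2 and line4. Which end is the start is shown by the red tag, so it may have to be followed from line6 to line0. Each end of the line is about 47 mm, measured level, from the tag beside it; point on the glass's top surface, it sinks with the panel; axes parallel to the rest's
- line1 (a point): on the white line, half-way from line0 to the corner line2 (about 46 mm from each); point on the glass's top surface, it sinks with the panel; axes parallel to the rest's
- line2 (a point): a corner of the white line; point on the glass's top surface, it sinks with the panel; axes parallel to the rest's
- line3 (a point): on the white line, half-way between the two corners (about 47 mm from each); point on the glass's top surface, it sinks with the panel; axes parallel to the rest's
- line4 (a point): the other corner of the white line; point on the glass's top surface, it sinks with the panel; axes parallel to the rest's
- line5 (a point): on the white line, half-way from the corner line4 to line6 (about 47 mm from each); point on the glass's top surface, it sinks with the panel; axes parallel to the rest's
- line6 (a point): the other end of the white line; point on the glass's top surface, it sinks with the panel; axes parallel to the rest's
- red_tag: red disc, 20 mm across and 2 mm thick, fixed on top of the housing just beyond one short edge of the glass, 40 mm above the bench: it marks the end where the stroke starts; origin under its centre
- yellow_tag: yellow disc, same size, just beyond the opposite short edge of the glass: it marks the end where the stroke finishes; origin under its centre
- tumbler_mid (a point): middle (half-way up) of a loose blue glass tumbler, 72 mm wide, 85 mm high, standing on the bench near the rest; leave alone
- jar_mid (a point): middle of a loose amber glass jar with black lid, 52 mm wide, 70 mm high, on the bench near the rest; leave alone
- stone_mid (a point): middle of a loose reddish dressing stone, 100 x 28 x 25 mm, lying on the bench near the rest; leave alone
Things that resemble listed ones, but are neither listed nor needed, are in the scene too. Of the things that look like the part that bears tumbler_mid, take the one that is farthest to the robot's right at the start.

How it is judged (in metres and radians):
On the way, in this order (a step that is already met when the one before it is completed fails the run):
1. the fingertips press lightly on the glass at the red-tag end of the line (within 12 mm) (value of joint glass above 0.0005 m and contact force between the fingers and rest above 0.05 N and ((horizontal distance between red_tag and line0 below 0.1 m and (horizontal distance between the grasp point and line0 below 0.012 m and z of the grasp point in the frame of line0 below 0.045 m)) or (not (horizontal distance between red_tag and line0 below 0.1 m) and (horizontal distance between the grasp point and line6 below 0.012 m and z of the grasp point in the frame of line6 below 0.045 m)))), for 0.05 s.
2. the fingertips press lightly on the glass at half-way to the first corner (within 12 mm) (value of joint glass above 0.0005 m and contact force between the fingers and rest above 0.05 N and ((horizontal distance between red_tag and line0 below 0.1 m and (horizontal distance between the grasp point and line1 below 0.012 m and z of the grasp point in the frame of line1 below 0.045 m)) or (not (horizontal distance between red_tag and line0 below 0.1 m) and (horizontal distance between the grasp point and line5 below 0.012 m and z of the grasp point in the frame of line5 below 0.045 m)))), for 0.05 s.
3. the fingertips press lightly on the glass at the first corner (within 12 mm) (value of joint glass above 0.0005 m and contact force between the fingers and rest above 0.05 N and ((horizontal distance between red_tag and line0 below 0.1 m and (horizontal distance between the grasp point and line2 below 0.012 m and z of the grasp point in the frame of line2 below 0.045 m)) or (not (horizontal distance between red_tag and line0 below 0.1 m) and (horizontal distance between the grasp point and line4 below 0.012 m and z of the grasp point in the frame of line4 below 0.045 m)))), for 0.05 s.
4. the fingertips press lightly on the glass at half-way between the corners (within 12 mm) (value of joint glass above 0.0005 m and contact force between the fingers and rest above 0.05 N and ((horizontal distance between red_tag and line0 below 0.1 m and (horizontal distance between the grasp point and line3 below 0.012 m and z of the grasp point in the frame of line3 below 0.045 m)) or (not (horizontal distance between red_tag and line0 below 0.1 m) and (horizontal distance between the grasp point and line3 below 0.012 m and z of the grasp point in the frame of line3 below 0.045 m)))), for 0.05 s.
5. the fingertips press lightly on the glass at the second corner (within 12 mm) (value of joint glass above 0.0005 m and contact force between the fingers and rest above 0.05 N and ((horizontal distance between red_tag and line0 below 0.1 m and (horizontal distance between the grasp point and line4 below 0.012 m and z of the grasp point in the frame of line4 below 0.045 m)) or (not (horizontal distance between red_tag and line0 below 0.1 m) and (horizontal distance between the grasp point and line2 below 0.012 m and z of the grasp point in the frame of line2 below 0.045 m)))), for 0.05 s.
6. the fingertips press lightly on the glass at half-way from the second corner to the yellow-tag end (within 12 mm) (value of joint glass above 0.0005 m and contact force between the fingers and rest above 0.05 N and ((horizontal distance between red_tag and line0 below 0.1 m and (horizontal distance between the grasp point and line5 below 0.012 m and z of the grasp point in the frame of line5 below 0.045 m)) or (not (horizontal distance between red_tag and line0 below 0.1 m) and (horizontal distance between the grasp point and line1 below 0.012 m and z of the grasp point in the frame of line1 below 0.045 m)))), for 0.05 s.
7. the fingertips press lightly on the glass at the yellow-tag end (within 12 mm) (value of joint glass above 0.0005 m and contact force between the fingers and rest above 0.05 N and ((horizontal distance between red_tag and line0 below 0.1 m and (horizontal distance between the grasp point and line6 below 0.012 m and z of the grasp point in the frame of line6 below 0.045 m)) or (not (horizontal distance between red_tag and line0 below 0.1 m) and (horizontal distance between the grasp point and line0 below 0.012 m and z of the grasp point in the frame of line0 below 0.045 m)))), for 0.05 s.
At the end, for the whole second after the job is handed in: the stroke has been made in order from red to yellow; the glass is let go and back up (within 0.4 mm), and tumbler, jar and stone are within 15 mm of where they began, tumbler and jar upright (value of joint glass below 0.0004 m and distance of each of tumbler_mid, jar_mid, stone_mid from where it was at the start of the episode below 0.015 m and angle between each of tumbler_mid, jar_mid's own z axis and vertical below 0.1 rad); the robot touches nothing.
It fails at once if the glass is pressed down to its stop (14.5 mm or more) (value of joint glass above 0.0145 m).
It fails at once if the fingertips leave the glass part-way along the line (within 10 mm of an inner point, less than about 26 mm above it, the glass not pressed) (value of joint glass below 0.0002 m and ((horizontal distance between the grasp point and line1 below 0.01 m and z of the grasp point in the frame of line1 below 0.045 m) or (horizontal distance between the grasp point and line2 below 0.01 m and z of the grasp point in the frame of line2 below 0.045 m) or (horizontal distance between the grasp point and line3 below 0.01 m and z of the grasp point in the frame of line3 below 0.045 m) or (horizontal distance between the grasp point and line4 below 0.01 m and z of the grasp point in the frame of line4 below 0.045 m) or (horizontal distance between the grasp point and line5 below 0.01 m and z of the grasp point in the frame of line5 below 0.045 m))).
It fails at once if the tumbler, jar or stone is lifted, knocked or shifted by more than 15 mm (distance of any of tumbler_mid, jar_mid, stone_mid from where it was at the start of the episode above 0.015 m).
It also fails if it takes over 45 s, if anything falls off the work surface, if the arm or the gripper's body presses on something with over 40 N, if the wrist force passes 120 N, or if a joint passes its speed limit or range.

## Working session

There is one attempt and no reset: what is moved stays moved. The work goes in short steps, Python scripts to look and compute and a tool call to move; the robot and the scene stay as the last step left them, time stands still between calls to the robot, and variables do not carry over. Pictures are saved under pics/ and viewed, at most 10 in all, crops included, and the job is handed in when it is done.

Besides the shell and the picture viewer there is one more tool, called after "Emit:" as name([rows], argument=value, ...), one row to a line, values as JSON. step_arm: Moves the arm, as the interface text tells. Its arguments: {"type":"object","properties":{"rows":{"type":"array"},"fingers":{"type":"number"},"squeeze":{"type":"number"}},"required":["rows"]}

```bash
mkdir -p pics; ls
python3 - <<'E'
from bench import r,snapshot,get_calibration
import cv2
print(r.sense())
for n in("scene","top","wrist"):
    print(n,get_calibration(n)); cv2.imwrite(f"pics/{n}0.png",snapshot(n))
E
```

```text
pics
{'time': 0.0, 'joint_pos': array([ 6.36878471e+01,  7.51356453e+00,  8.53295833e+01, -6.37888029e-04,
        8.72611072e+01, -4.89252540e+00]), 'qd': array([-0.00388943,  0.01393526,  0.03105109,  0.04607865,  0.08686862,
        0.00220568]), 'joint_efforts': array([ 3.70067301e-04, -5.69380903e+01, -5.00552952e+01, -3.35176810e-04,
        1.46002381e-02,  7.05171004e-06]), 'tool_pos': array([218.86087125, 558.09355743, 241.25758629]), 'tcp_rot': array([-1.79896070e+02, -8.25680682e-03,  1.58580396e+02]), 'ft_force': array([-0.61475176,  0.36439788,  0.86470519]), 'wrist_torque': array([-0.00980892, -0.01068155,  0.02421007]), 'grip_force': 0.0, 'finger_gap': 85.38332735424281}
scene {'fovy': 48.02218875385243, 'cx': 279.4615695300743, 'cy': 211.18482087084575, 'eye': array([1520.70080842, -339.37831658,  681.40373094]), 'orientation': array([5.86954928e+01, 5.23135964e-02, 6.52550777e+01])}
top {'fovy': 46.2500235591855, 'cx': 280.4465793637489, 'cy': 210.76324654909484, 'eye': array([ 485.58817887,   60.19256324, 1144.61030558]), 'orientation': array([  9.14938197,   1.20331426, -88.36102099])}
wrist {'fovy': 60.67454420562947, 'cx': 274.5429815249593, 'cy': 210.90849807617107, 'eye': array([153.78309391, 584.36543528, 371.08624746]), 'orientation': array([-16.48245101,   0.07429643,  68.51500412])}
```

View pics/top0.png

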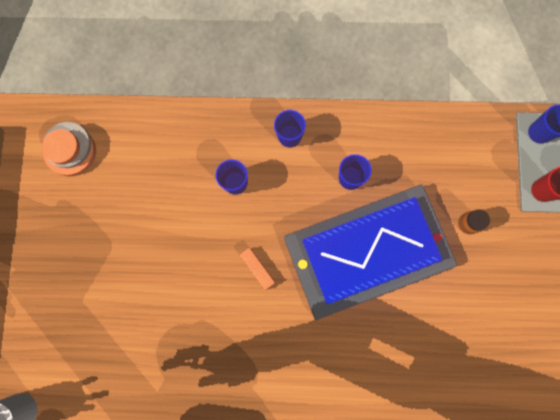

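View pics/scene0.png

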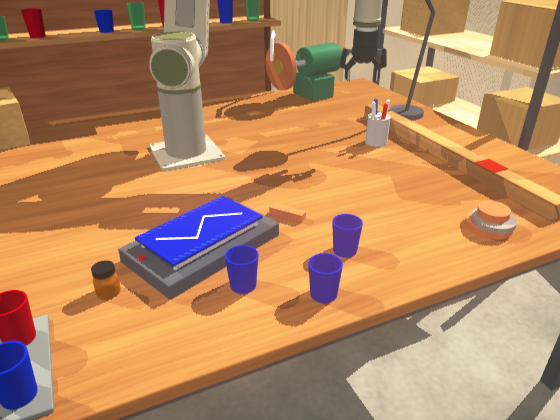

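The top view shows the glass, with the red tag at (437,237), the yellow tag at (303,264), and the line running (423,246)-(383,229)-(364,267)-(321,254). I'll measure this in both views.

```bash
cat > h.py <<'E'
import numpy as np,cv2
from scipy.spatial.transform import Rotation as R
def ray(c,uv):
    f=210/np.tan(np.radians(c["fovy"]/2)); uv=np.atleast_2d(np.asarray(uv,float))
    d=np.c_[(uv[:,0]-c["cx"])/f,-(uv[:,1]-c["cy"])/f,-np.ones(len(uv))]
    return R.from_euler("xyz",c["orientation"],degrees=True).apply(d)
def plane(c,uv,z):
    d=ray(c,uv); e=np.array(c["eye"]); return e+d*((z-e[2])/d[:,2])[:,None]
def line_px(im,box=None):
    """skeleton corner pixels of white zigzag inside the blue glass: ends and corners, ordered"""
    b,g,rr=[im[...,i].astype(int) for i in range(3)]
    blue=((b>110)&(b>2*rr)&(b>2*g)).astype(np.uint8)
    blue=cv2.morphologyEx(blue,cv2.MORPH_CLOSE,np.ones((9,9)))
    n,l,s,_=cv2.connectedComponentsWithStats(blue); k=1+np.argmax(s[1:,4])
    cs=cv2.findContours((l==k).astype(np.uint8),cv2.RETR_EXTERNAL,cv2.CHAIN_APPROX_SIMPLE)[0]
    m=np.zeros(b.shape,np.uint8); cv2.fillConvexPoly(m,cv2.convexHull(max(cs,key=cv2.contourArea)),1); m=cv2.erode(m,np.ones((7,7)))
    w=((m>0)&(rr>150)&(g>150)).astype(np.uint8)
    n,l,s,_=cv2.connectedComponentsWithStats(w); k=1+np.argmax(s[1:,4])
    ys,xs=np.where(l==k); p=np.c_[xs,ys].astype(float)
    return p,cv2.minAreaRect(max(cs,key=cv2.contourArea)),cv2.convexHull(max(cs,key=cv2.contourArea))[:,0]
def zig(P):
    """fit 3-segment polyline to xy points (least distance); returns 4x2"""
    from scipy.optimize import least_squares
    c=P.mean(0); u=np.linalg.svd(P-c,full_matrices=False)[2]; Q=(P-c)@u.T
    t=Q[:,0]; a,b=t.min(),t.max(); i=np.argmax(Q[:,1]);j=np.argmin(Q[:,1])
    mid=sorted([Q[i],Q[j]],key=lambda q:q[0])
    V=np.array([Q[t<a+6].mean(0),*mid,Q[t>b-6].mean(0)])
    def f(v):
        v=v.reshape(4,2); D=[]
        for p,q in zip(v[:-1],v[1:]):
            s=np.clip(((Q-p)@(q-p))/((q-p)@(q-p)),0,1); D.append(np.linalg.norm(Q-p-s[:,None]*(q-p),axis=1))
        return np.min(D,0)
    v=least_squares(f,V.ravel()).x.reshape(4,2)
    return v@u+c
def blob(im,kind):
    hsv=cv2.cvtColor(im,cv2.COLOR_BGR2HSV); h,s,v=cv2.split(hsv)
    return {"yellow":(h>22)&(h<38)&(s>150)&(v>120),"red":((h<4)|(h>174))&(s>170)&(v>70)}[kind].astype(np.uint8)
E
python3 - <<'E'
from h import *
from bench import get_calibration
for n in("top","scene"):
    im=cv2.imread(f"pics/{n}0.png"); c=get_calibration(n)
    p,_,_=line_px(im); print(n,len(p),p.min(0),p.max(0))
    V=zig(plane(c,p,66)[:,:2]); print(V.round(1),np.linalg.norm(np.diff(V,axis=0),axis=1))
    for k in("yellow","red"):
        m=blob(im,k); N,l,s,ce=cv2.connectedComponentsWithStats(m)
        for i in range(1,N):
            if s[i,4]>8: 
                P=plane(c,ce[i],42)[0]; 
                if np.linalg.norm(P[:2]-V.mean(0))<300: print(k,s[i,4],ce[i].round(1),P.round(1), [round(float(np.linalg.norm(P[:2]-V[j])),1) for j in(0,3)])
E
```

```text
top 443 [321. 228.] [422. 268.]
[[ 567.1   -2.7]
 [ 540.1  -94.6]
 [ 624.4 -135.8]
 [ 587.8 -228.6]] [95.72941718 93.8501552  99.74735227]
yellow 57 [302.3 263.9] [543.7  36.2  42. ] [45.4, 268.4]
red 26 [437.1 236.7] [ 612.7 -263.8   42. ] [265.0, 43.1]
scene 220 [156. 212.] [241. 239.]
[[ 569.3   -6.7]
 [ 542.4  -96.7]
 [ 626.4 -137.5]
 [ 590.2 -229. ]] [93.89199594 93.39799211 98.39913967]
red 29 [141.1 257.4] [ 616.8 -265.9   42. ] [263.5, 45.5]
```

Emit:
step_arm([
  [[-16, -12, 0], 0],
  [[-48, -36, 0], 0],
  [[-87, -64, 0], 0],
  [[-125, -93, 0], 0],
  [[-164, -122, 0], 0],
  [[-202, -150, 0], 0],
  [[-241, -179, 0], 0],
  [[-279, -207, 0], 0],
  [[-318, -236, 0], 0],
  [[-357, -265, 0], 0],
  [[-395, -293, 0], 0],
  [[-434, -322, 0], 0],
], fingers=0)

```text
time: 1.35
tool_pos: [506.1, 98.5, 242.2]
tcp_rot: [180.0, -0.0, 158.6]
ft_force: [0.6, 1.3, 0.4]
finger_gap: -0.3
grip_force: 0.0
```

Emit:
step_arm([
  [[-39, -29, 0], 0],
  [[-77, -57, 0], 0],
  [[-115, -86, 0], 0],
  [[-152, -113, 0], 0],
  [[-184, -137, 0], 0],
  [[-206, -153, 0], 0],
  [[-218, -162, 0], 0],
  [[-218, -162, 0], 0],
  [[-218, -162, 0], 0],
  [[-218, -162, 0], 0],
])

```text
time: 2.35
tool_pos: [648.9, -129.1, 242.2]
tcp_rot: [180.0, -0.0, 158.6]
ft_force: [0.2, 0.4, -0.1]
finger_gap: -0.2
grip_force: 0.0
```

Run:
```python
from h import *
from bench import r,get_calibration,snapshot
s=r.sense(); print(s["time"],s["tool_pos"],s["tcp_rot"],s["ft_force"],s["finger_gap"],s["joint_pos"])
c=get_calibration("wrist"); im=snapshot("wrist"); cv2.imwrite("pics/w1.png",im); print(c)
p,_,_=line_px(im); print(len(p),p.min(0),p.max(0))
V=zig(plane(c,p,66)[:,:2]); print(V.round(1),np.linalg.norm(np.diff(V,axis=0),axis=1))
for k in("yellow","red"):
    m=blob(im,k); N,l,st,ce=cv2.connectedComponentsWithStats(m)
    for i in range(1,N):
        if st[i,4]>30: print(k,st[i,4],ce[i],plane(c,ce[i],42)[0].round(1))
```

```text
2.35 [ 648.94008049 -129.0535838   242.1766381 ] [ 1.79988491e+02 -3.25641930e-02  1.58630160e+02] [ 0.234646    0.44971215 -0.10898629] -0.20031198695439922 [-1.56935683e+01  1.70319386e+01  7.43610957e+01  1.46772761e-02
  8.86382320e+01 -8.43240774e+01]
{'fovy': 60.67454420562947, 'cx': 274.5429815249593, 'cy': 210.90849807617107, 'eye': array([ 583.80948349, -103.14430695,  371.95520195]), 'orientation': array([-1.64584625e+01, -3.39076264e-02,  6.85618074e+01])}
2552 [145.  34.] [385. 169.]
[[ 568.4   -3.7]
 [ 541.3  -95.9]
 [ 624.7 -136.8]
 [ 589.9 -224.9]] [96.04096801 92.92271623 94.71741127]
red 229 [127.3231441  200.10480349] [ 613.5 -264.9   42. ]
red 564 [  6.67021277 362.51595745] [ 728.5 -474.9   42. ]
```

View pics/w1.png

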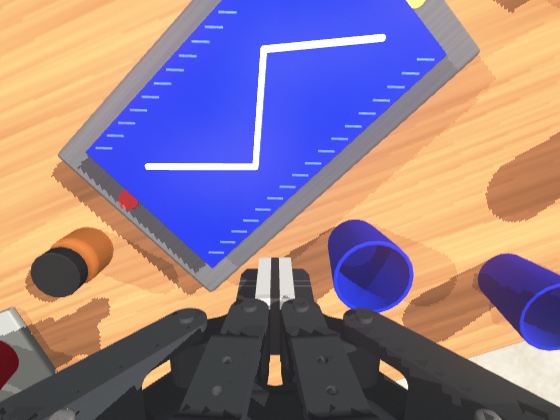

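The wrist view agrees to within 2–3 mm: red tag (127,200), line start (147,167), corners (256,167) and (264,48), end (383,38). The start sits 47 mm from the red tag, as specified. I'll move above the start.

Emit:
step_arm([
  [[4, -20, 5], 0],
  [[10, -55, 30], 0],
  [[16, -88, 65], 0],
  [[20, -107, 100], 0],
  [[20.5, -111, 125], 0],
  [[20.5, -111, 138], 0],
  [[20.5, -111, 142], 0],
  [[20.5, -111, 142], 0],
  [[20.5, -111, 142], 0],
  [[20.5, -111, 142], 0],
])

```text
time: 3.4
tool_pos: [591.0, -226.0, 102.3]
tcp_rot: [-180.0, 0.2, 158.6]
ft_force: [-0.3, -0.3, 0.7]
finger_gap: 0.0
grip_force: 0.0
```

Run:
```python
from h import *
from bench import r,get_calibration,snapshot
s=r.sense(); print(s["time"],s["tool_pos"],s["tcp_rot"],s["ft_force"])
im=snapshot("wrist"); cv2.imwrite("pics/w2.png",im);im=snapshot("scene"); cv2.imwrite("pics/s2.png",cv2.resize(im[180:320,80:300],None,fx=3,fy=3))
```

```text
3.4 [ 591.0426081  -225.98427855  102.25746373] [-1.79987113e+02  1.72138676e-01  1.58629262e+02] [-0.29835187 -0.31657642  0.7212668 ]
```

View pics/w2.png

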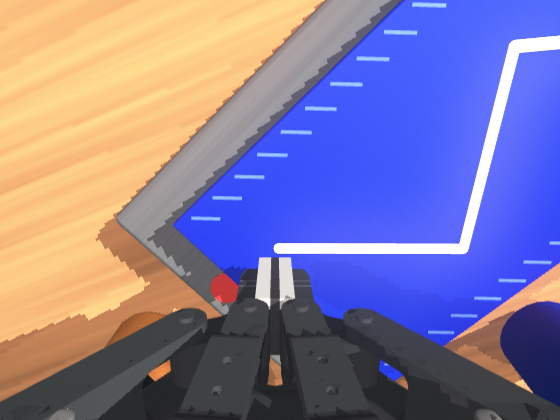

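View pics/s2.png

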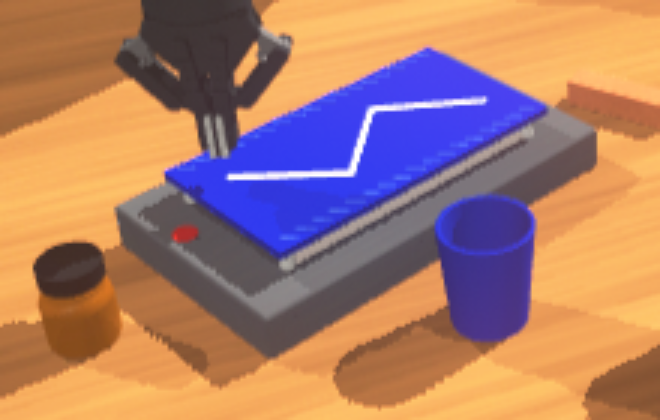

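The fingertips are above the line's red end: the line end is at (280,248), about where the tips project. I'll lower gently.

Emit:
step_arm([
  [[0, 0, 4], 0],
  [[0, 0, 9], 0],
  [[0, 0, 14], 0],
  [[0, 0, 18], 0],
  [[0, 0, 21], 0],
  [[0, 0, 23], 0],
  [[0, 0, 25], 0],
  [[0, 0, 26], 0],
  [[0, 0, 27], 0],
  [[0, 0, 27], 0],
  [[0, 0, 27], 0],
  [[0, 0, 27], 0],
])

```text
time: 4.7
tool_pos: [589.7, -226.0, 73.5]
tcp_rot: [-180.0, 0.0, 158.6]
ft_force: [-1.5, 0.7, 1.9]
finger_gap: 0.0
grip_force: 1.3
```

Run:
```python
from bench import r,snapshot
import numpy as np,cv2
s=r.sense(); print(s["time"],s["tool_pos"],s["ft_force"])
im=snapshot("wrist"); cv2.imwrite("pics/w3.png",im)
for i in range(3):
    s=r.sense(); print(s["tool_pos"],s["ft_force"]); snapshot("top")
```

```text
4.7 [ 589.73263963 -225.95557858   73.45533079] [-1.49661046  0.72676728  1.93407006]
[ 589.72382527 -225.96939303   73.45025142] [-1.99036253  1.04446483  1.39106303]
[ 589.72139976 -225.9589171    73.4186003 ] [-2.21285976  0.05477333  3.25975435]
[ 589.71697157 -225.9506517    73.37715394] [-2.5846487   0.92441144  3.34806046]
```

View pics/w3.png

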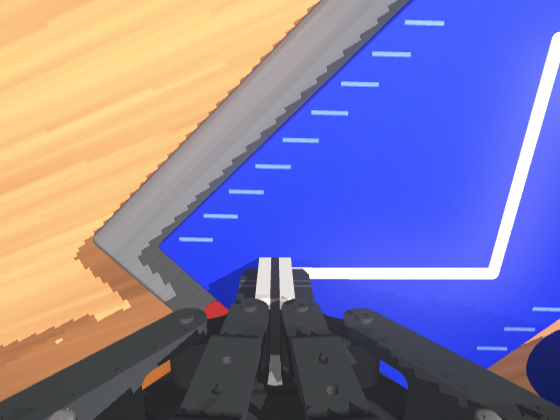

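Contact is at about 3.5 mm depth and roughly 2.5 N, with the line emerging from the fingertips at (300,273). I'll stroke the first leg.

Emit:
step_arm([
  [[0, 4, 0], 0],
  [[0, 11, 0], 0],
  [[0, 19, 0], 0],
  [[0, 28, 0], 0],
  [[0, 37, 0], 0],
  [[0, 46, 0], 0],
  [[0, 55, 0], 0],
  [[0, 64, 0], 0],
  [[0, 73, 0], 0],
  [[0, 82, 0], 0],
  [[0, 90, 0], 0],
  [[0, 95, 0], 0],
])

```text
time: 6.1
tool_pos: [624.6, -136.6, 73.2]
tcp_rot: [180.0, -0.0, 158.6]
ft_force: [-0.5, -1.6, 2.9]
finger_gap: -0.2
grip_force: 1.3
```

Run:
```python
from h import *
from bench import r,get_calibration,snapshot
snapshot("top");c=get_calibration("wrist"); s=r.sense(); im=snapshot("wrist"); cv2.imwrite("pics/w4.png",im)
print(s["time"],s["tool_pos"],s["ft_force"])
```

```text
6.15 [ 624.85913483 -136.11218019   73.27041584] [1.72668354e-03 2.57181906e+00 2.57955063e+00]
```

View pics/w4.png

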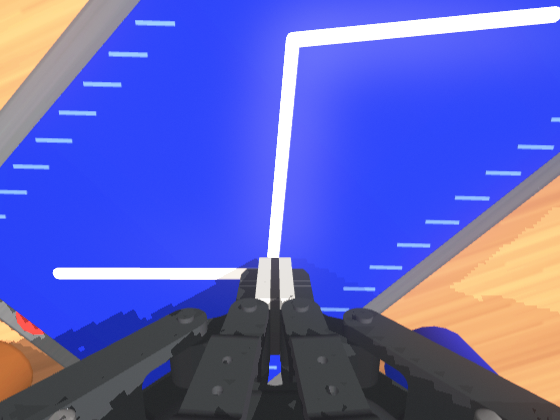

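The tips are on the first corner; the next leg runs from (274,258) to the second corner at (292,40).

Emit:
step_arm([
  [[4, 0.3, 0], 0],
  [[11, 1, 0], 0],
  [[19, 1.5, 0], 0],
  [[28, 2, 0], 0],
  [[37, 3, 0], 0],
  [[46, 3.5, 0], 0],
  [[55, 4, 0], 0],
  [[64, 5, 0], 0],
  [[73, 5.5, 0], 0],
  [[81, 6, 0], 0],
  [[88, 7, 0], 0],
  [[92.5, 7, 0], 0],
])

```text
time: 7.4
tool_pos: [540.3, -96.8, 73.3]
tcp_rot: [180.0, -0.0, 158.6]
ft_force: [1.5, -0.2, 2.5]
finger_gap: -0.1
grip_force: 1.3
```

Run:
```python
from h import *
from bench import r,get_calibration,snapshot
snapshot("top"); s=r.sense(); im=snapshot("wrist"); cv2.imwrite("pics/w5.png",im)
print(s["time"],s["tool_pos"],s["ft_force"])
```

```text
7.45 [539.85265431 -96.68067512  73.15259481] [-1.32209771  0.81018987  2.46168651]
```

View pics/w5.png

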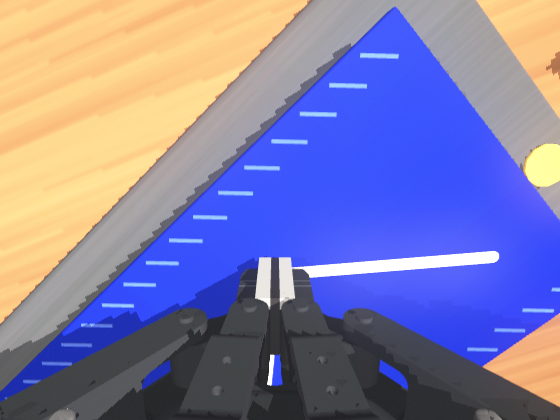

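The tips are at the second corner, and the last leg runs to (495,257).

Emit:
step_arm([
  [[0.3, 4, 0], 0],
  [[1, 11, 0], 0],
  [[1.5, 19, 0], 0],
  [[2, 28, 0], 0],
  [[3, 37, 0], 0],
  [[3.5, 46, 0], 0],
  [[4, 55, 0], 0],
  [[5, 64, 0], 0],
  [[6, 73, 0], 0],
  [[6.5, 82, 0], 0],
  [[7, 89, 0], 0],
  [[7, 94, 0], 0],
])

```text
time: 8.7
tool_pos: [568.8, -6.4, 73.3]
tcp_rot: [-180.0, -0.0, 158.6]
ft_force: [-1.1, -1.8, 1.9]
finger_gap: -0.2
grip_force: 1.3
```

Run:
```python
from h import *
from bench import r,get_calibration,snapshot
for i in range(3): snapshot("top")
s=r.sense(); im=snapshot("wrist"); cv2.imwrite("pics/w6.png",im)
print(s["time"],s["tool_pos"],s["ft_force"])
```

```text
8.85 [568.85771447  -6.30914346  73.29991624] [1.68124506 1.57667878 2.31348148]
```

View pics/w6.png

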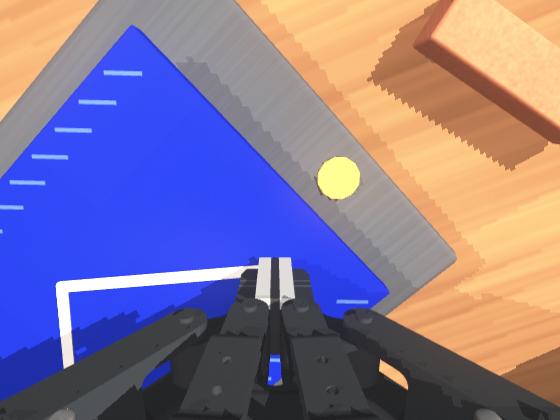

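The tips cover the yellow-tag end of the line. I'll lift straight up.

Emit:
step_arm([
  [[0, 0, -3], 0],
  [[0, 0, -10], 0],
  [[0, 0, -25], 0],
  [[0, 0, -50], 0],
  [[0, 0, -80], 0],
  [[0, 0, -105], 0],
  [[0, 0, -120], 0],
  [[0, 0, -120], 0],
  [[0, 0, -120], 0],
  [[0, 0, -120], 0],
  [[0, 0, -120], 0],
])

```text
time: 10.0
tool_pos: [567.6, -7.0, 191.4]
tcp_rot: [-180.0, -0.2, 158.6]
ft_force: [-0.5, -0.5, -1.2]
finger_gap: 0.0
grip_force: 0.0
```

Run:
```python
from bench import r
s=r.sense(); print(s["time"],s["tool_pos"],s["ft_force"]); print(r.hand_in())
```

```text
10.0 [567.63096775  -7.0292927  191.42838158] [-0.51924311 -0.48965545 -1.18425351]
the job is handed in; nothing more can be done
None
```

I stroked the line from the red-tag end to the yellow-tag end at about 3.7 mm depth and 2–3 N, lifted clear, and handed in at 10 s; the hand-in returned no verdict.

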